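# Pop a finished blank out of the jig with its press lever

## Robot

A 6-joint arm with a two-finger parallel gripper is mounted at the origin on a cart in front of the work surface, level with it; the furniture and walls round the work are solid. World frame = base frame: x ahead of the robot, y to its left, z up, the work surface at z = 0. Lengths are in mm, angles in degrees, forces in N, time in s.
With the tool pointing down it reaches from about 425 to 925 mm from the base axis. Payload 12.5 kg.
Tool frame: the origin (TCP) lies midway between the tips of the shut fingers; the grasp point (between the pads) lies behind it (arm.pinch_z is the z of the grasp point in the tool frame, in mm); z points along the fingers, y is the direction in which the jaws open and shut (so a half turn about z gives the same grasp; the last joint's range is limited). The gripper opens to 85 mm and grips with 20 to 120 N. Pads are 22 mm wide; open, the fingers measure 114 mm over their backs; the gripper's body (76 mm by 85 mm) begins 54 mm behind the grasp point. The pads swing forward as they close: fully open they stand 13 mm farther back than shut.
Start: joints at [-79.79, 28.126, 89.318, -0, 62.55, -6.05], TCP at [175.026, -600.009, 231.327] pointing down, gripper open.
Joint ranges: [-177.58, 177.58], [-47.91, 125.51], [2.72, 160], [-65.01, 245.01], [3.68, 167.84], [-153.87, 153.87]. Speed limits (degrees/s): [127.2, 127.2, 159.86, 180, 180, 180].

## Interface

Orientations are given as [roll, pitch, yaw] about the fixed x, y, z axes, in that order (R = Rz(yaw) Ry(pitch) Rx(roll)).
In Python, from station import monitor, vision, arm gives the robot as it stands.
- The arm moves only by the tool step_arm, never from a script. Its argument "plan" is a list of rows, each an object with "travel": the shift along the world's x, y, z in m, a list of three; "roll": the turn about the world's z in rad. A call has 1 to 12 rows; each row shifts and turns the commanded pose from where the row before left it; what a row does not reach is not made up. A row lasts 1/8 s, in which the tool goes at most 62.5 mm and 10.7 degrees, less where a joint would pass 70% of its speed; a pose out of reach is approached as far as the arm can. A call is refused whole if a number of a shift passes 0.0625 or a number of a turn 0.188, either way. A call with a gripper value outside its range is refused whole. "claw" is the opening, from 0 (shut) to 1 (fully open), set as the call begins (left out, the last holds). The fingers move at their own pace and stop on an object; "newtons" is the grip in N (left out, the last holds). Time passes only in rows, so rows that do not move let the fingers close. It gives the time, the measured TCP pose, the force and the opening at its end, in the units of the state.
- monitor.state(): the state, without advancing time (a new reading comes with each control period).
- vision.read_camera(name): name is "scene" or "top" or "wrist"; returns the picture (400x640x3 uint8, red, green, blue); there is no depth.
- vision.camera_params(name): a dict with "K" (3x3 intrinsics, pixels), "origin" and "rotation" of the camera in the world. Camera axes: x right, y down, z forward; pixel columns grow to the right and rows downward; lengths in mm; the calibration is good to about 2 mm. A picture is of the moment at which its call begins: read the wrist's pose just before it. camera_params takes no time and is no camera call; for the wrist camera it gives the pose at the moment of the call.
- arm.job_done(): hands the job in, once; it reports no verdict.
Trained networks look in the newest picture that a camera, given by its name, has taken for a name from the list of things; names that differ only in an ending like _2 or _b are one class to them, and where a whole thing is asked for, a point or a joint stands for the part that bears it (a point fixed in the world has none). Each returns a list of dicts, best first, with "confidence" (0 to 1); they miss things now and then, are a little off and sometimes report something else, mostly with a low value. They report only what shows in the picture. A call takes as long as a camera call.
- vision.regions_of(query, camera): "pixels" (400x640 bool, what is visible of it) and "bbox" ([centre column, centre row, width, height] in pixels, round what is visible of it).
- vision.spot_point(query, camera): "point" ([column, row] in pixels: a listed point, or the origin of a listed thing).
The state is a dict: "clock": time; "joints": joint angles; "qd": joint speeds; "joint_torque": joint torques, N m; "ee_pos": TCP position; "tool_rot": TCP orientation; "contact_force": force on the tool from outside, world axes, zero at the start; "torque": the same for the moment, N m; "width": finger opening in mm.
Only numpy, scipy, OpenCV 4.12 (cv2) and the standard library are available. Lean on these libraries where they do the work, as an engineer would, in place of code of your own. Each camera call takes 0.05 s, during which the arm holds its last target.

## Task

The dark wooden blank sits flush in the pocket of the plywood jig and cannot be gripped. Press the paddle of the jig's rocking lever down until the spring catch snaps over the paddle's end and keeps the lever down by itself (pressing gently, never with more than 20 N), so that the other end of the lever tips the blank up. Then take the blank by its raised end, lift it out and set it down, not dropping it, so that it lies flat in the open plywood tray, without knocking the pencil, marker or glass screw jar about.

Things in the scene. Friction and masses are not known exactly. Their poses are not given: they have to be found in the camera images.
- popup_jig: Plywood jig screwed to the bench, base plate 366 x 82 x 10 mm. Origin: on the bench, straight under the pivot of its steel lever; z up. x is the line of the lever: the paddle and the catch post lie at -x (robot's side, base ends at x = -170), the pocket with the blank at +x (base ends at +196).
- pivot (a point): Pivot pin of the lever, along the jig's y, 34 mm above the bench. From rest the paddle moves down at about 2 to 5 N, at up to about 10 N while it pushes the bolt aside; then it meets the buffer, where the force rises by about 5 N per mm. The catch has snapped over by the time 12 N is reached. Released before that, the lever swings back up.
- pocket (a point): Centre of the pocket's floor, 26 mm above the bench, jig x = 115; axes as the jig's. The pocket is 144 mm long (x) and 48 mm wide (y). Its side cheeks (12.5 mm thick, outside at y = +-36.5) and its slotted wall on the paddle's side are 57 mm, its far lip 32 mm above the bench. The lever's other end lies in a slot of the floor.
- catch_foot (a point): On the base plate under the dark steel catch post (36 mm wide, jig x = -142 to -166), with a brass spring bolt, bevelled above and flat below, and under the paddle's end a rubber spring buffer. The post is set to another height for each job, not told: the catch takes hold with the paddle's top at jig x = -100 somewhere 27 to 49 mm above the bench. Feel for it.
- lever (a joint): Rocking lever, rad: 0 = at rest, paddle up (spring return); grows as the paddle goes down and the other end rises under the blank; the catch holds it at 0.31 to 0.51, depending on the post. Paddle 56 x 40 x 8 mm, its centre 103 mm from the pivot, leaning 0.41 at rest and level at 0.41. The post's top then stands about 20 mm above the paddle.
- lever_pad (a point): Point on top of the lever's ribbed paddle where it is to be pressed, 100 mm from the pivot. At rest it is about 77 mm above the bench at jig x = -90; as it goes down it swings to jig x = -100. Its x axis lies along the paddle, z out of its top.
- blank: Dark brown wooden blank, 45 x 140 x 32 mm, 90 to 170 g. Origin: centre of its underside; y is the long axis (at the start along the jig's x), z up through its thickness. Tipped up, the end nearer to the paddle stands 26 to 43 mm higher, the other end stays on the pocket's floor; 22 mm from the raised end the blank's top stands 22 to 37 mm above the cheeks.
- parts_tray: Open plywood tray fixed on the bench, outside 196 x 124 mm (x by y), 24 mm high, walls 6 mm, floor 6 mm above the bench. Origin: centre of its underside.
- pencil: Flat red carpenter's pencil, 186 x 15 x 9 mm, lying right of the jig. Bystander. Origin: centre of its underside.
- marker_pen: Red and white marker, 135 x 17 x 16 mm, lying left of the jig. Bystander. Origin: centre of its underside.
- screw_jar: Clear screw jar with dark green lid, 69 mm across, 84 mm high, left of the jig's far end. Bystander. Origin: centre of its underside.

How it is judged:
By the outcome, as a careful person would: the job done as asked, in the order asked, and still so for the second after the job is handed in, with the robot touching nothing.
It also fails if it takes over 54 s, if anything falls off the work surface, if the arm or the gripper's body presses on something with over 40 N, if the wrist force passes 120 N, or if a joint passes its speed limit or range.

## Working session

There is one attempt and no reset: what is moved stays moved. The work goes in short steps, Python scripts to look and compute and a tool call to move; the robot and the scene stay as the last step left them, time stands still between calls to the robot, and variables do not carry over. Pictures are saved under pics/ and viewed, and the job is handed in when it is done.

Besides the shell and the picture viewer there is one more tool, called as name(argument=value, ...), one argument or row to a line, values as JSON. step_arm: Moves the arm, as the interface text tells. Its arguments: {"type":"object","properties":{"plan":{"type":"array"},"claw":{"type":"number"},"newtons":{"type":"number"}},"required":["plan"]}

```bash
ls; mkdir -p pics; python3 - <<'E'
from station import monitor, vision, arm
import cv2
print(monitor.state()); print(arm.pinch_z)
for c in ["scene","top"]:
    im=vision.read_camera(c); cv2.imwrite(f"pics/{c}0.png",im[:,:,::-1]); p=vision.camera_params(c); print(c,p)
    for q in ["popup_jig","blank","parts_tray","pencil","marker_pen","screw_jar"]:
        r=vision.regions_of(q,c)[:2]; print(q,[(round(a["confidence"],2),[round(float(x)) for x in a["bbox"]]) for a in r])
    for q in ["popup_jig","pivot","pocket","catch_foot","lever_pad","blank","parts_tray"]:
        r=vision.spot_point(q,c)[:2]; print(q,[(round(a["confidence"],2),[round(float(x),1) for x in a["point"]]) for a in r])
print(monitor.state()["clock"])
E
```

```text
pics
{'clock': 0.0, 'joints': array([-7.97905298e+01,  2.81640366e+01,  8.93515284e+01, -2.61372332e-03,
        6.25490429e+01, -6.04803489e+00]), 'qd': array([-0.0580676 , -0.0913909 , -0.04265194, -0.08181831, -0.02085823,
        0.01191319]), 'joint_torque': array([-5.08735029e-04, -6.18441653e+01, -2.61586922e+01, -2.35668122e-04,
        4.04082079e-03,  1.77605796e-05]), 'ee_pos': array([ 174.96639837, -599.76260022,  230.72050809]), 'tool_rot': array([-1.79935507e+02, -4.50206030e-03,  1.62587087e+01]), 'contact_force': array([-0.3958026 ,  0.18459428, -0.68158863]), 'torque': array([ 0.00923306, -0.0142599 , -0.06673511]), 'width': 85.71252218189463}
-18.700000000000003
scene {'K': array([[454.88684504,   0.        , 318.26449428],
       [  0.        , 454.88684504, 191.11023684],
       [  0.        ,   0.        ,   1.        ]]), 'origin': array([  5.84874881, 807.76283287, 634.80247531]), 'rotation': array([-119.26722365,   -0.15734951, -148.25011233])}
popup_jig [(0.59, [314, 210, 141, 70])]
blank [(0.78, [279, 187, 52, 19])]
parts_tray [(0.75, [346, 174, 74, 35]), (0
[... 506 characters left out ...]
array([[434.88315634,   0.        , 317.50625447],
       [  0.        , 434.88315634, 201.25017088],
       [  0.        ,   0.        ,   1.        ]]), 'origin': array([ 363.10483622,  -79.17357554, 1011.67589615]), 'rotation': array([-169.8901501 ,    1.16931972,  -88.74155886])}
popup_jig [(0.78, [316, 194, 34, 159])]
blank [(0.8, [313, 148, 20, 61])]
parts_tray []
pencil [(0.58, [340, 215, 5, 72])]
marker_pen []
screw_jar [(0.91, [217, 158, 34, 38])]
popup_jig [(0.89, [315.8, 199.5])]
pivot [(0.77, [314.4, 198.0])]
pocket [(0.79, [313.1, 151.2])]
catch_foot [(0.91, [315.3, 265.7])]
lever_pad [(0.55, [310.8, 233.0])]
blank [(0.68, [312.2, 146.6])]
parts_tray [(0.92, [418.2, 184.5])]
1.4
```

View images.

View pics/top0.png

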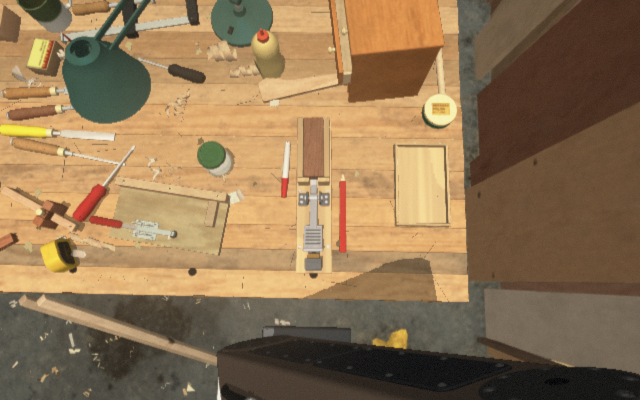

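View pics/scene0.png

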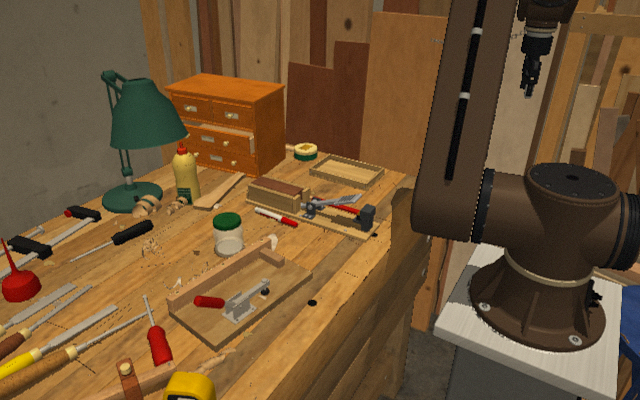

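```bash
cat > h.py <<'E'
import numpy as np
from scipy.spatial.transform import Rotation as R
from station import monitor, vision, arm
def ray(c,uv,p=None):
    p=p or vision.camera_params(c); d=np.linalg.inv(p["K"])@np.array([uv[0],uv[1],1.]); return np.array(p["origin"]),R.from_euler("xyz",p["rotation"],degrees=True).as_matrix()@d
def plane(c,uv,z,p=None):
    o,d=ray(c,uv,p); return o+d*(z-o[2])/d[2]
def proj(c,P,p=None):
    p=p or vision.camera_params(c); M=R.from_euler("xyz",p["rotation"],degrees=True).as_matrix(); q=(np.atleast_2d(P)-p["origin"])@M; u=q@p["K"].T; return u[:,:2]/u[:,2:]
E
python3 - <<'E'
from h import *
np.set_printoptions(precision=1,suppress=True)
T={"jig":((315.8,199.5),(313.1,213.3),0),"pivot":((314.4,198),(314,203.7),34),"pocket":((313.1,151.2),(274.9,195.8),26),"catch":((315.3,265.7),(363.4,230.2),10),"pad":((310.8,233),(344.7,197),77),"blank":((312.2,146.6),(278.6,194.8),26),"tray":((418.2,184.5),(345.2,176.5),0)}
for k,(a,b,z) in T.items(): print(k,plane("top",a,z),plane("scene",b,z))
E
```

```text
jig [547.2 -50.4   0. ] [549.2 -47.8   0. ]
pivot [544.4 -48.1  34. ] [543.  -42.5  34. ]
pocket [657.7 -42.2  26. ] [661.3 -33.2  26. ]
catch [391.9 -53.1  10. ] [395.3 -33.8  10. ]
pad [459.5 -43.5  77. ] [457.8 -48.7  77. ]
blank [668.9 -39.8  26. ] [656.1 -42.8  26. ]
tray [ 587.7 -292.2    0. ] [ 578.9 -276.6    0. ]
```

```bash
python3 - <<'E'
from h import *
import cv2
im=cv2.imread("pics/top0.png")
c=im[105:285,200:470]; cv2.imwrite("pics/top0z.png",cv2.resize(c[:, 60:],None,fx=3.3,fy=3.3,interpolation=cv2.INTER_CUBIC))
def draw(im,x,y,yaw,cam,tray=(588,-290,0)):
    def poly(pts,o,yaw,col):
        a=np.radians(yaw); Rz=np.array([[np.cos(a),-np.sin(a),0],[np.sin(a),np.cos(a),0],[0,0,1]])
        q=proj(cam,(np.array(pts)@Rz.T)+[o[0],o[1],0]); q=(q*S-off).astype(int); cv2.polylines(im,[q],True,col,1)
    rect=lambda x0,x1,y0,y1,z:[(x0,y0,z),(x1,y0,z),(x1,y1,z),(x0,y1,z)]
    poly(rect(-170,196,-41,41,10),(x,y),yaw,(0,0,255))
    poly(rect(45,185,-22.5,22.5,58),(x,y),yaw,(0,255,0))
    poly(rect(43,187,-36.5,36.5,57),(x,y),yaw,(255,0,0))
    poly(rect(-166,-142,-18,18,60),(x,y),yaw,(255,255,0))
    poly(rect(-98,98,-62,62,24),tray[:2],tray[2],(255,0,255))
for cam,(x0,y0,x1,y1) in {"top":(270,105,460,285),"scene":(230,145,400,250)}.items():
    S=4.4 if cam=="scene" else 3.3
    im=cv2.imread(f"pics/{cam}0.png"); b=cv2.resize(im[y0:y1,x0:x1],None,fx=S,fy=S,interpolation=cv2.INTER_CUBIC); off=np.array([x0,y0])*S
    draw(b,546,-47,1.5,cam); cv2.imwrite(f"pics/{cam}_fit.png",b)
E
```

```text
(no output)
```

View pics/top_fit.png

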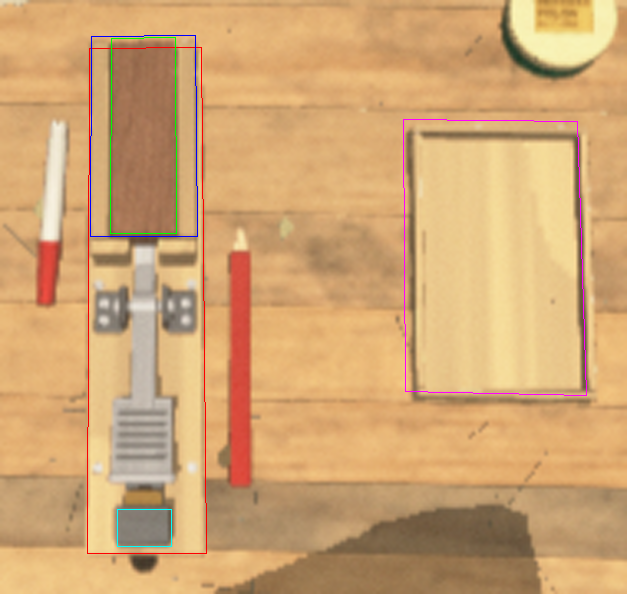

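View pics/scene_fit.png

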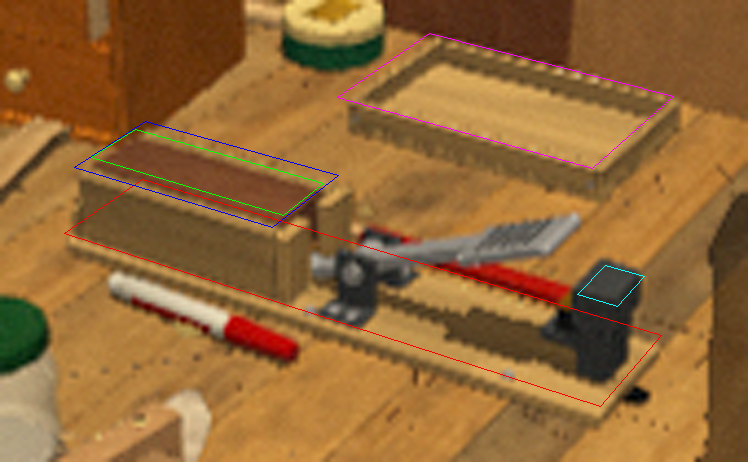

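step_arm(
  plan=[
    {"travel": [0.045,0.04,0.005],"roll": -0.022},
    {"travel": [0.045,0.04,0.005],"roll": -0.022},
    {"travel": [0.045,0.04,0.005],"roll": -0.022},
    {"travel": [0.045,0.04,0.005],"roll": -0.022},
    {"travel": [0.045,0.04,0],"roll": -0.022},
    {"travel": [0.008,0.05,0],"roll": -0.022},
    {"travel": [0.008,0.05,0],"roll": -0.022},
    {"travel": [0.008,0.05,0],"roll": -0.022},
    {"travel": [0.008,0.05,0],"roll": -0.022},
    {"travel": [0.008,0.05,0],"roll": -0.022},
    {"travel": [0.008,0.05,0],"roll": -0.022},
    {"travel": [0.005,0.05,0],"roll": -0.016},
  ],
  claw=0,
)

```text
clock: 2.9
ee_pos: [453.2, -48.4, 251.5]
tool_rot: [180.0, -0.0, 1.4]
contact_force: [0.3, -0.3, -0.7]
width: 0.2
```

step_arm(
  plan=[
    {"travel": [0,0,0],"roll": 0},
    {"travel": [0,0,0],"roll": 0},
  ],
)

```text
clock: 3.15
ee_pos: [453.1, -50.2, 251.4]
tool_rot: [180.0, -0.0, 1.5]
contact_force: [-0.3, -1.2, 0.2]
width: 0.1
```

```bash
python3 - <<'E'
from h import *
import cv2
np.set_printoptions(precision=2,suppress=True)
s=monitor.state(); print(s["clock"],s["ee_pos"],s["tool_rot"],s["contact_force"],s["width"])
p=vision.camera_params("wrist"); print(p)
im=vision.read_camera("wrist"); cv2.imwrite("pics/w1.png",im[:,:,::-1])
for q,z in [("popup_jig",0),("pivot",34),("catch_foot",10),("lever_pad",77),("pocket",26),("blank",26)]:
    for a in vision.spot_point(q,"wrist")[:1]: print(q,a["confidence"],a["point"],plane("wrist",a["point"],z,p))
E
```

```text
3.15 [453.14 -50.25 251.43] [179.98  -0.02   1.52] [-0.33 -1.16  0.23] 0.12693995221094798
{'K': array([[323.65,   0.  , 322.82],
       [  0.  , 323.65, 198.38],
       [  0.  ,   0.  ,   1.  ]]), 'origin': array([532.36, -48.83, 394.43]), 'rotation': array([162.32,  -0.03, -88.42])}
popup_jig 0.83 [319.4, 80.3] [548.5  -44.65   0.  ]
pivot 0.86 [319.2, 78.5] [548.88 -44.76  34.  ]
catch_foot 0.69 [257.2, 9.6] [616.15  22.3   10.  ]
lever_pad 0.55 [318.9, 174.6] [456.18 -47.13  77.  ]
```

View pics/w1.png

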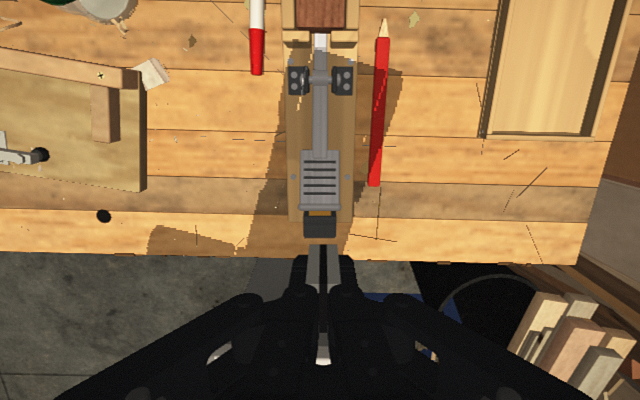

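```bash
cat > fit.py <<'E'
from h import *
import cv2,sys
def draw(im,S,off,x,y,yaw,cam,tray,p=None):
    def poly(pts,o,yaw,col):
        a=np.radians(yaw); Rz=np.array([[np.cos(a),-np.sin(a),0],[np.sin(a),np.cos(a),0],[0,0,1]])
        q=proj(cam,(np.array(pts)@Rz.T)+[o[0],o[1],0],p); q=(q*S-off).astype(int); cv2.polylines(im,[q],True,col,1)
    rect=lambda x0,x1,y0,y1,z:[(x0,y0,z),(x1,y0,z),(x1,y1,z),(x0,y1,z)]
    poly(rect(-170,196,-41,41,10),(x,y),yaw,(0,0,255))
    poly(rect(45,185,-22.5,22.5,58),(x,y),yaw,(0,255,0))
    poly(rect(43,187,-36.5,36.5,57),(x,y),yaw,(255,0,0))
    poly(rect(-98,98,-62,62,24),tray[:2],tray[2],(255,0,255))
    poly(rect(-98,98,-62,62,0),tray[:2],tray[2],(255,0,255))
    poly(rect(-92,92,-56,56,6),tray[:2],tray[2],(255,255,0))
E
python3 - <<'E'
from fit import *
p=vision.camera_params("wrist")
im=cv2.imread("pics/w1.png")[:260,230:640]; S=1.9
b=cv2.resize(im,None,fx=S,fy=S); draw(b,S,np.array([230,0])*S,547,-46,1.3,"wrist",(586,-295,0.5),p); cv2.imwrite("pics/w1f.png",b)
im=cv2.imread("pics/top0.png")[105:285,270:460]; S=3.3
b=cv2.resize(im,None,fx=S,fy=S); draw(b,S,np.array([270,105])*S,547,-46,1.3,"top",(586,-295,0.5)); cv2.imwrite("pics/t1f.png",b)
E
```

```text
(no output)
```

View pics/w1f.png

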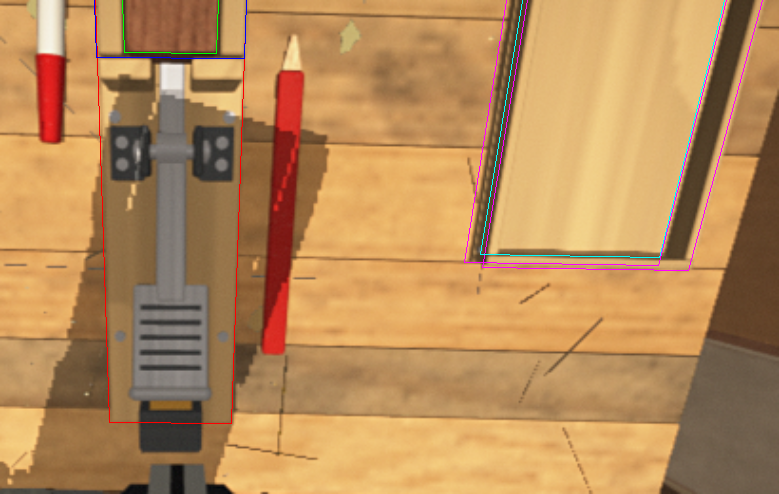

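View pics/t1f.png

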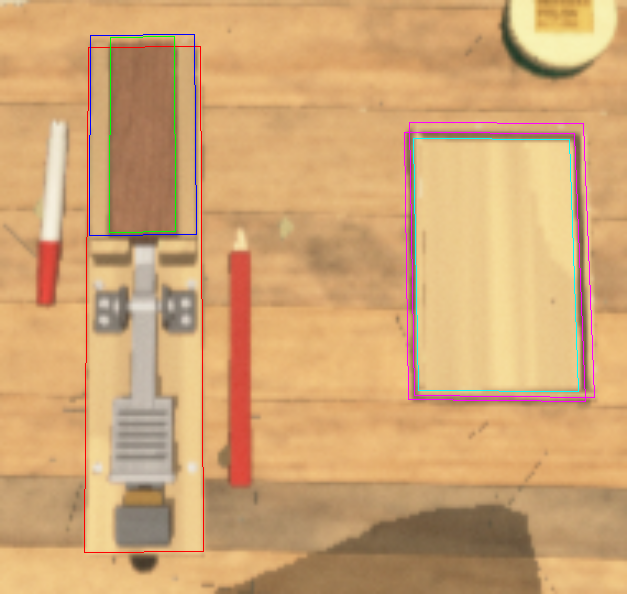

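step_arm(
  plan=[
    {"travel": [-0.003,0.0015,-0.03],"roll": 0},
    {"travel": [0,0,-0.04],"roll": 0},
    {"travel": [0,0,-0.04],"roll": 0},
    {"travel": [0,0,-0.03],"roll": 0},
    {"travel": [0,0,-0.015],"roll": 0},
    {"travel": [0,0,-0.005],"roll": 0},
    {"travel": [0,0,0],"roll": 0},
  ],
)

```text
clock: 4.38
ee_pos: [450.1, -48.7, 91.5]
tool_rot: [180.0, 0.0, 1.5]
contact_force: [0.1, -0.6, 1.0]
width: -0.1
```

step_arm(
  plan=[
    {"travel": [0,0,-0.002],"roll": 0},
    {"travel": [0,0,-0.002],"roll": 0},
    {"travel": [0,0,-0.002],"roll": 0},
    {"travel": [0,0,-0.002],"roll": 0},
    {"travel": [0,0,-0.002],"roll": 0},
  ],
)

```text
clock: 5.0
ee_pos: [450.0, -48.5, 81.3]
tool_rot: [180.0, 0.0, 1.5]
contact_force: [-1.1, -0.3, 3.3]
width: -0.2
```

Contact near z≈82, 2–3 N, as expected. Pressing on gently.

step_arm(
  plan=[
    {"travel": [0,0,-0.002],"roll": 0},
    {"travel": [0,0,-0.002],"roll": 0},
    {"travel": [0,0,-0.002],"roll": 0},
    {"travel": [0,0,-0.002],"roll": 0},
    {"travel": [0,0,-0.002],"roll": 0},
    {"travel": [0,0,-0.002],"roll": 0},
  ],
)

```text
clock: 5.75
ee_pos: [450.0, -48.5, 69.2]
tool_rot: [180.0, 0.0, 1.5]
contact_force: [-0.9, -0.0, 4.1]
width: -0.2
```

step_arm(
  plan=[
    {"travel": [0,0,-0.002],"roll": 0},
    {"travel": [0,0,-0.002],"roll": 0},
    {"travel": [0,0,-0.002],"roll": 0},
    {"travel": [0,0,-0.002],"roll": 0},
    {"travel": [0,0,-0.002],"roll": 0},
  ],
)

```text
clock: 6.38
ee_pos: [450.0, -48.5, 59.2]
tool_rot: [180.0, 0.0, 1.5]
contact_force: [-1.5, -0.9, 3.8]
width: -0.1
```

step_arm(
  plan=[
    {"travel": [0,0,-0.0015],"roll": 0},
    {"travel": [0,0,-0.0015],"roll": 0},
    {"travel": [0,0,-0.001],"roll": 0},
    {"travel": [0,0,-0.001],"roll": 0},
  ],
)

```text
clock: 6.88
ee_pos: [449.5, -48.5, 54.3]
tool_rot: [-180.0, 0.1, 1.5]
contact_force: [-5.1, -0.1, 8.0]
width: 0.3
```

step_arm(
  plan=[
    {"travel": [0,0,-0.001],"roll": 0},
    {"travel": [0,0,-0.001],"roll": 0},
  ],
)

```text
clock: 7.12
ee_pos: [449.7, -48.5, 52.3]
tool_rot: [-180.0, 0.0, 1.5]
contact_force: [-2.8, 0.3, 4.2]
width: -0.1
```

step_arm(
  plan=[
    {"travel": [0,0,-0.001],"roll": 0},
    {"travel": [0,0,-0.001],"roll": 0},
  ],
)

```text
clock: 7.38
ee_pos: [450.0, -48.5, 50.2]
tool_rot: [180.0, 0.0, 1.5]
contact_force: [-2.3, 0.3, 3.4]
width: -0.0
```

step_arm(
  plan=[
    {"travel": [0,0,-0.001],"roll": 0},
  ],
)

```text
clock: 7.5
ee_pos: [450.0, -48.5, 49.2]
tool_rot: [180.0, 0.0, 1.5]
contact_force: [-2.1, -0.0, 3.5]
width: 0.0
```

step_arm(
  plan=[
    {"travel": [0,0,-0.001],"roll": 0},
  ],
)

```text
clock: 7.62
ee_pos: [450.0, -48.5, 48.2]
tool_rot: [180.0, 0.0, 1.5]
contact_force: [-2.1, 0.2, 3.4]
width: -0.0
```

step_arm(
  plan=[
    {"travel": [0,0,-0.001],"roll": 0},
  ],
)

```text
clock: 7.75
ee_pos: [450.0, -48.5, 47.3]
tool_rot: [180.0, 0.0, 1.5]
contact_force: [-2.9, 0.3, 5.6]
width: -0.0
```

step_arm(
  plan=[
    {"travel": [0,0,-0.001],"roll": 0},
  ],
)

```text
clock: 7.88
ee_pos: [449.9, -48.5, 46.4]
tool_rot: [180.0, 0.0, 1.5]
contact_force: [-3.4, 0.3, 9.8]
width: 0.0
```

step_arm(
  plan=[
    {"travel": [0,0,-0.001],"roll": 0},
  ],
)

```text
clock: 8.0
ee_pos: [449.8, -48.5, 45.5]
tool_rot: [180.0, 0.0, 1.5]
contact_force: [-5.4, 0.2, 13.2]
width: 0.1
```

step_arm(
  plan=[
    {"travel": [0,0,-0.001],"roll": 0},
  ],
)

```text
clock: 8.12
ee_pos: [449.7, -48.5, 44.7]
tool_rot: [180.0, 0.0, 1.5]
contact_force: [-6.5, -0.6, 16.1]
width: -0.1
```

step_arm(
  plan=[
    {"travel": [0,0,0.001],"roll": 0},
    {"travel": [0,0,0.001],"roll": 0},
    {"travel": [0,0,0.001],"roll": 0},
    {"travel": [0,0,0.002],"roll": 0},
    {"travel": [0,0,0.002],"roll": 0},
    {"travel": [0,0,0.002],"roll": 0},
  ],
)

```text
clock: 8.88
ee_pos: [450.1, -48.5, 53.4]
tool_rot: [180.0, -0.0, 1.5]
contact_force: [0.4, 0.3, -0.7]
width: 0.1
```

step_arm(
  plan=[
    {"travel": [0,0,0.03],"roll": 0},
    {"travel": [0,0,0.05],"roll": 0},
    {"travel": [0.01,0,0.05],"roll": 0},
    {"travel": [0.03,0.001,0.04],"roll": 0},
    {"travel": [0.02,0.001,0.01],"roll": 0},
    {"travel": [0.01,0,0],"roll": 0},
    {"travel": [0,0,0],"roll": 0},
  ],
  claw=1,
)

```text
clock: 9.75
ee_pos: [519.7, -46.4, 232.3]
tool_rot: [-180.0, 0.1, 1.5]
contact_force: [-0.9, -0.1, -0.0]
width: 85.9
```

```bash
python3 - <<'E'
from fit import *
np.set_printoptions(precision=2,suppress=True)
s=monitor.state(); print(s["clock"],s["ee_pos"],s["tool_rot"],s["contact_force"],s["width"])
p=vision.camera_params("wrist")
im=vision.read_camera("wrist")[:,:,::-1].copy(); cv2.imwrite("pics/w2.png",im)
im2=vision.read_camera("scene")[:,:,::-1]; cv2.imwrite("pics/s2.png",cv2.resize(im2[145:250,230:400],None,fx=4.4,fy=4.4))
for q,c in [("blank","wrist"),("blank","scene")]:
    for a in vision.regions_of(q,c)[:1]: print(q,c,a["confidence"],a["bbox"])
# predicted tilted blank top face, jig frame
J=np.array([547,-46.5,0]); a=np.radians(1.4); t=np.arcsin(26.5/140)
def pt(s,y,h): # s from far end
    x=186-s*np.cos(t)-h*np.sin(t); z=26+s*np.sin(t)+h*np.cos(t)
    return J+[x*np.cos(a)-y*np.sin(a),x*np.sin(a)+y*np.cos(a),z]
for h in(0,32): print(pt(140,0,h),pt(128,0,h))
q=proj("wrist",np.array([pt(140,-22.5,32),pt(140,22.5,32),pt(0,22.5,32),pt(0,-22.5,32)]),p); print(q)
cv2.polylines(im,[q.astype(int)],True,(0,255,0),1); cv2.imwrite("pics/w2f.png",im)
E
```

```text
9.75 [519.69 -46.43 232.3 ] [-179.98    0.1     1.49] [-0.9  -0.14 -0.01] 85.93483120267375
blank wrist 0.58 [323.6, 50.9, 55.0, 101.7]
blank scene 0.71 [279.0, 187.7, 46.6, 19.4]
[595.52 -45.31  52.5 ] [607.3  -45.03  50.23]
[589.46 -45.46  83.92] [601.24 -45.17  81.65]
[[348.9  106.36]
 [296.93 106.23]
 [295.69 -70.39]
 [350.97 -70.23]]
```

View pics/w2f.png

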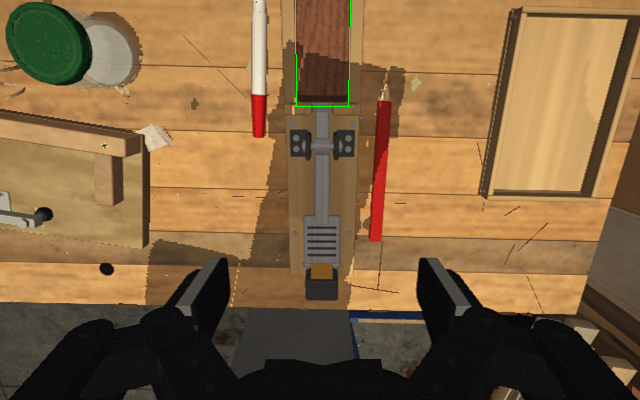

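View pics/s2.png

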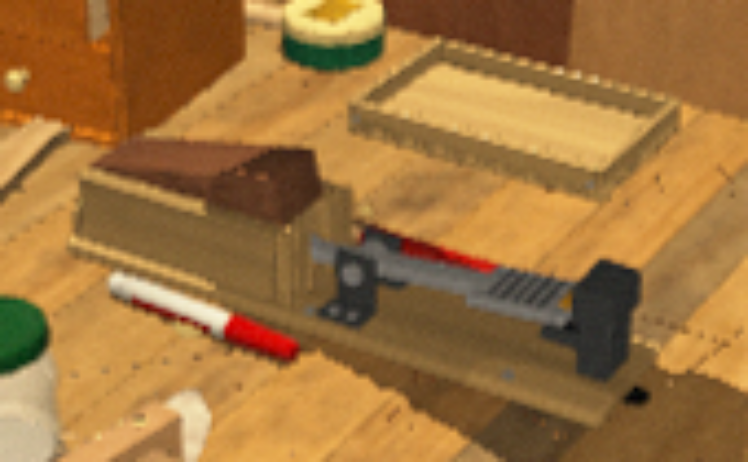

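```bash
python3 - <<'E'
from fit import *
im=cv2.imread("pics/w2.png")[0:130,260:390]; cv2.imwrite("pics/w2z.png",cv2.resize(im,None,fx=4.5,fy=4.5,interpolation=cv2.INTER_CUBIC)); p=vision.camera_params("wrist"); print(p["origin"])
for z in (52,57,84):print(plane("wrist",(323,106),z,p),plane("wrist",(323,96),z,p))
E
```

```text
[598.80465003 -45.26391267 375.5892041 ]
[588.35645589 -45.66713397  52.        ] [597.52467535 -45.42260897  52.        ]
[588.51789815 -45.66090352  57.        ] [597.54445312 -45.42015684  57.        ]
[589.38968632 -45.62725909  84.        ] [597.65125309 -45.40691536  84.        ]
```

View pics/w2z.png

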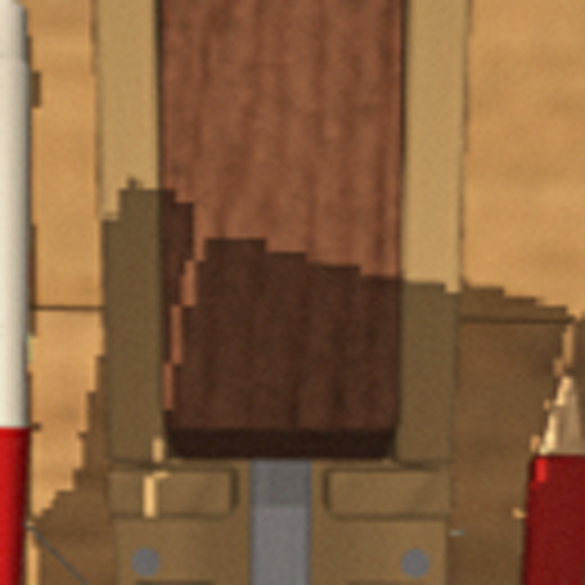

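```bash
python3 - <<'E'
from fit import *
im=vision.read_camera("scene")[:,:,::-1]
cv2.imwrite("pics/s2z.png",cv2.resize(im[165:225,240:320],None,fx=9,fy=9,interpolation=cv2.INTER_CUBIC))
im=vision.read_camera("top")[:,:,::-1]
cv2.imwrite("pics/t2z.png",cv2.resize(im[105:205,285:345],None,fx=6,fy=6,interpolation=cv2.INTER_CUBIC))
E
```

```text
(no output)
```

View pics/s2z.png

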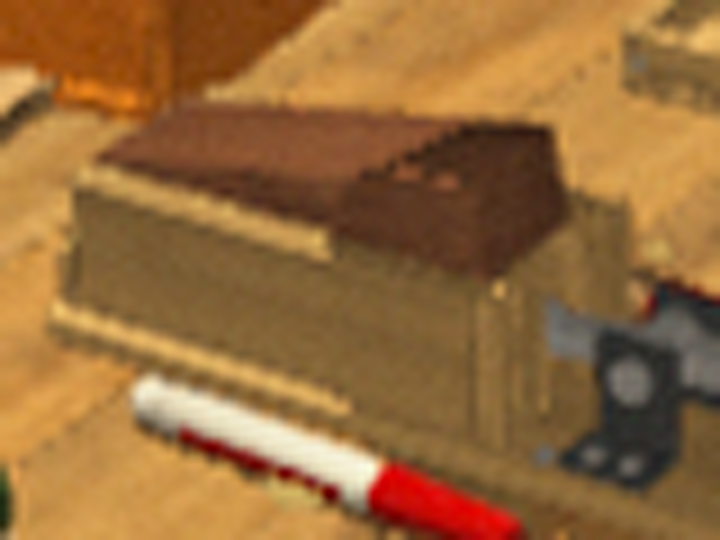

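View pics/t2z.png

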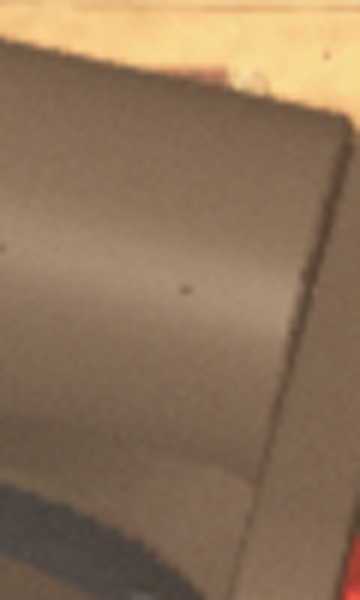

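step_arm(
  plan=[
    {"travel": [0.04,0.001,0],"roll": 0},
    {"travel": [0.036,0.0003,-0.02],"roll": 0},
    {"travel": [0.01,0,-0.04],"roll": 0},
    {"travel": [0,0,-0.04],"roll": 0},
    {"travel": [0,0,-0.035],"roll": 0},
    {"travel": [0,0,-0.02],"roll": 0},
    {"travel": [0,0,-0.01],"roll": 0},
    {"travel": [0,0,-0.007],"roll": 0},
    {"travel": [0,0,0],"roll": 0},
  ],
  claw=1,
)

```text
clock: 11.18
ee_pos: [606.1, -45.2, 61.5]
tool_rot: [180.0, -0.0, 1.5]
contact_force: [-0.7, -0.1, 0.4]
width: 85.3
```

```bash
python3 - <<'E'
from fit import *
print(monitor.state()["contact_force"])
cv2.imwrite("pics/w3.png",vision.read_camera("wrist")[:,:,::-1])
E
```

```text
[-0.69122733 -0.13733459  0.35528835]
```

View pics/w3.png

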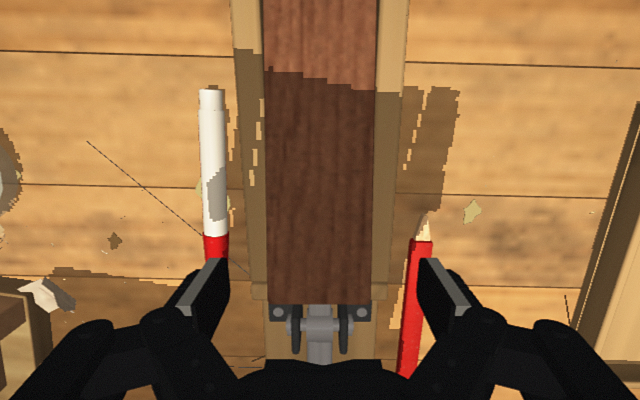

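```bash
python3 - <<'E'
from fit import *
p=vision.camera_params("wrist");print(p["origin"])
for z in (75,84): print(plane("wrist",(322,304),z,p),plane("wrist",(266,290),z,p),plane("wrist",(374,290),z,p))
print(proj("wrist",[[606,-45,61],[606,-2.5,73],[606,-87.5,73]],p))
E
```

```text
[685.43541913 -43.95250489 204.8791114 ]
[592.0147642 -46.0992222  75.       ] [598.91671577 -19.99342181  75.        ] [600.23702699 -69.96486646  75.        ]
[598.48836789 -45.95046498  84.        ] [604.91204729 -21.65367145  84.        ] [606.14086727 -68.16233447  84.        ]
[[320.57848401 262.71409991]
 [228.37772643 273.35060998]
 [412.01660476 277.62615406]]
```

step_arm(
  plan=[
    {"travel": [0.003,0,-0.001],"roll": 0},
    {"travel": [0.003,0,-0.001],"roll": 0},
    {"travel": [0,0,0],"roll": 0},
  ],
)

```text
clock: 11.6
ee_pos: [612.3, -45.2, 59.4]
tool_rot: [180.0, -0.0, 1.5]
contact_force: [0.0, -0.7, -0.1]
width: 85.2
```

step_arm(
  plan=[
    {"travel": [0,0,0],"roll": 0},
    {"travel": [0,0,0],"roll": 0},
    {"travel": [0,0,0],"roll": 0},
    {"travel": [0,0,0],"roll": 0},
    {"travel": [0,0,0],"roll": 0},
    {"travel": [0,0,0],"roll": 0},
  ],
  claw=0,
  newtons=40,
)

```text
clock: 12.35
ee_pos: [612.1, -44.7, 59.5]
tool_rot: [-180.0, -0.0, 1.5]
contact_force: [-0.5, 5.8, 2.6]
width: 44.3
```

step_arm(
  plan=[
    {"travel": [0,0.001,0.002],"roll": 0},
    {"travel": [0,0,0.004],"roll": 0},
    {"travel": [0,0,0.006],"roll": 0},
    {"travel": [0,0,0.01],"roll": 0},
    {"travel": [0,0,0.02],"roll": 0},
    {"travel": [0,0,0.03],"roll": 0},
    {"travel": [0,0,0.03],"roll": 0},
    {"travel": [0,0,0.02],"roll": 0},
    {"travel": [0,0,0],"roll": 0},
  ],
)

```text
clock: 13.48
ee_pos: [612.5, -44.3, 183.2]
tool_rot: [180.0, -0.2, 1.5]
contact_force: [-0.0, -0.1, -2.2]
width: 44.5
```

```bash
python3 - <<'E'
from fit import *
s=monitor.state();print(s["contact_force"],s["torque"],s["width"])
cv2.imwrite("pics/w4.png",vision.read_camera("wrist")[:,:,::-1])
im=vision.read_camera("scene")[:,:,::-1]
cv2.imwrite("pics/s4.png",cv2.resize(im[100:250,220:420],None,fx=4,fy=4,interpolation=cv2.INTER_CUBIC))
E
```

```text
[-0.02363867 -0.1345632  -2.215241  ] [0.05553885 0.06558982 0.0220142 ] 44.52860045427832
```

View pics/w4.png

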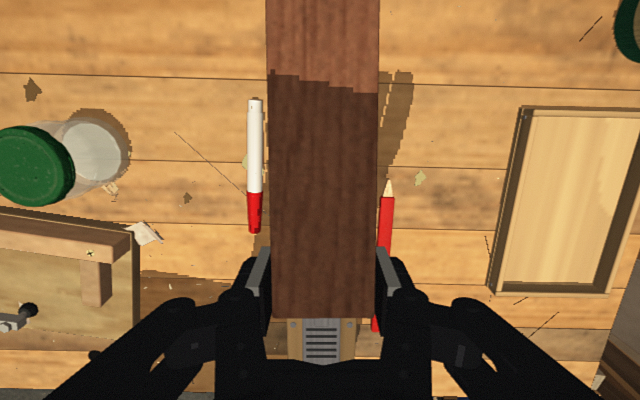

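View pics/s4.png

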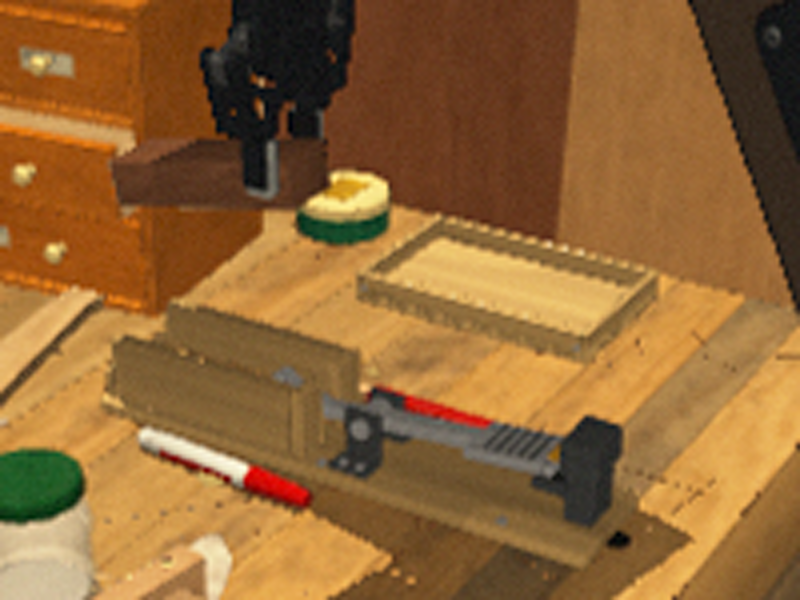

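step_arm(
  plan=[
    {"travel": [-0.006,-0.02,0],"roll": 0},
    {"travel": [-0.013,-0.04,0],"roll": 0},
    {"travel": [-0.014,-0.045,0],"roll": 0},
    {"travel": [-0.014,-0.045,0],"roll": 0},
    {"travel": [-0.014,-0.045,0],"roll": 0},
    {"travel": [-0.012,-0.035,-0.01],"roll": 0},
    {"travel": [-0.007,-0.021,-0.02],"roll": 0},
    {"travel": [0,0,-0.03],"roll": -0.01},
    {"travel": [0,0,-0.03],"roll": -0.01},
    {"travel": [0,0,-0.02],"roll": 0},
    {"travel": [0,0,-0.01],"roll": 0},
    {"travel": [0,0,0],"roll": 0},
  ],
)

```text
clock: 15.08
ee_pos: [531.5, -295.5, 60.7]
tool_rot: [-180.0, 0.1, 0.3]
contact_force: [-0.0, 0.4, -1.3]
width: 44.3
```

```bash
python3 - <<'E'
from fit import *
s=monitor.state();print(s["contact_force"],s["torque"],s["width"])
p=vision.camera_params("wrist")
im=vision.read_camera("wrist")[:,:,::-1].copy(); draw(im,1,np.zeros(2),547,-46.5,1.4,"wrist",(587,-295,0),p); cv2.imwrite("pics/w5.png",im)
im=vision.read_camera("scene")[:,:,::-1]
cv2.imwrite("pics/s5.png",cv2.resize(im[100:250,220:420],None,fx=4,fy=4,interpolation=cv2.INTER_CUBIC))
E
```

```text
[-0.01860486  0.39097787 -1.27616432] [ 0.02261538  0.10780683 -0.04026544] 44.28321783870598
```

View pics/w5.png

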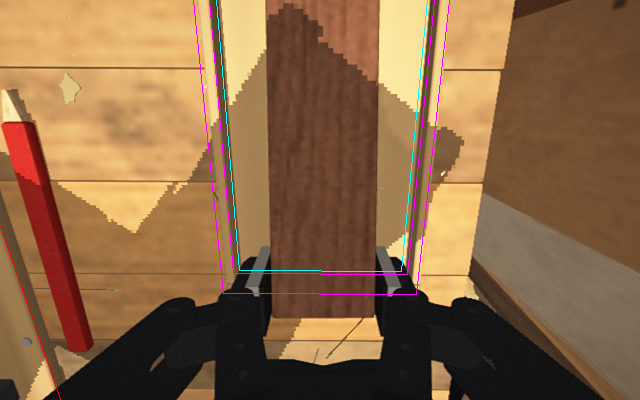

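View pics/s5.png

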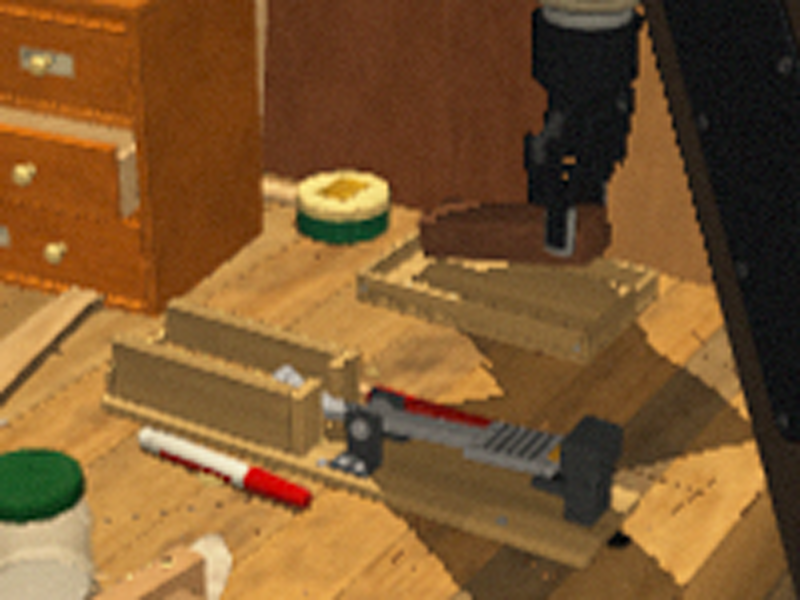

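step_arm(
  plan=[
    {"travel": [0,0,-0.006],"roll": 0},
    {"travel": [0,0,-0.006],"roll": 0},
    {"travel": [0,0,-0.004],"roll": 0},
    {"travel": [0,0,-0.002],"roll": 0},
    {"travel": [0,0,-0.002],"roll": 0},
    {"travel": [0,0,-0.002],"roll": 0},
  ],
  newtons=20,
)

```text
clock: 15.92
ee_pos: [532.1, -295.2, 39.3]
tool_rot: [180.0, -0.0, 0.3]
contact_force: [-2.1, -0.3, 0.9]
width: 44.4
```

step_arm(
  plan=[
    {"travel": [0,0,-0.002],"roll": 0},
    {"travel": [0,0,-0.002],"roll": 0},
  ],
)

```text
clock: 16.18
ee_pos: [532.0, -295.3, 35.7]
tool_rot: [180.0, -0.0, 0.3]
contact_force: [-4.2, 0.2, 5.0]
width: 44.1
```

step_arm(
  plan=[
    {"travel": [0,0,-0.002],"roll": 0},
    {"travel": [0,0,-0.002],"roll": 0},
  ],
)

```text
clock: 16.42
ee_pos: [532.0, -295.2, 31.4]
tool_rot: [180.0, -0.0, 0.3]
contact_force: [-4.1, 0.7, 4.7]
width: 44.1
```

step_arm(
  plan=[
    {"travel": [0,0,-0.002],"roll": 0},
    {"travel": [0,0,-0.002],"roll": 0},
  ],
)

```text
clock: 16.68
ee_pos: [532.0, -295.2, 27.2]
tool_rot: [180.0, -0.0, 0.3]
contact_force: [-3.8, -1.2, 3.8]
width: 43.9
```

step_arm(
  plan=[
    {"travel": [0,0,-0.002],"roll": 0},
    {"travel": [0,0,-0.002],"roll": 0},
    {"travel": [0,0,-0.002],"roll": 0},
  ],
)

```text
clock: 17.05
ee_pos: [532.0, -295.2, 21.1]
tool_rot: [180.0, 0.0, 0.3]
contact_force: [-3.8, -0.7, 4.3]
width: 44.3
```

step_arm(
  plan=[
    {"travel": [0,0,-0.001],"roll": 0},
    {"travel": [0,0,-0.001],"roll": 0},
  ],
)

```text
clock: 17.3
ee_pos: [532.0, -295.2, 19.3]
tool_rot: [180.0, -0.0, 0.3]
contact_force: [-3.6, 1.2, 5.5]
width: 44.3
```

step_arm(
  plan=[
    {"travel": [0,0,-0.001],"roll": 0},
    {"travel": [0,0,-0.001],"roll": 0},
  ],
)

```text
clock: 17.55
ee_pos: [532.0, -295.2, 17.3]
tool_rot: [180.0, -0.0, 0.3]
contact_force: [-3.3, 0.1, 2.9]
width: 44.0
```

```bash
python3 - <<'E'
from fit import *
cv2.imwrite("pics/w6.png",vision.read_camera("wrist")[:,:,::-1])
im=vision.read_camera("scene")[:,:,::-1]
cv2.imwrite("pics/s6.png",cv2.resize(im[130:200,300:400],None,fx=7,fy=7,interpolation=cv2.INTER_CUBIC))
E
```

```text
(no output)
```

View pics/s6.png

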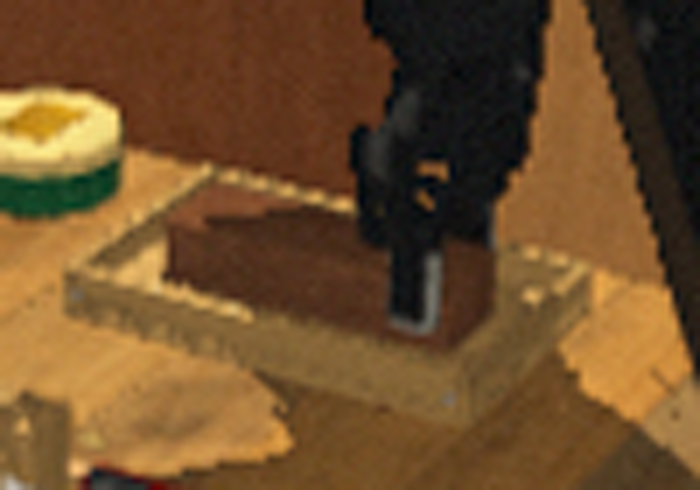

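step_arm(
  plan=[
    {"travel": [0,0,-0.001],"roll": 0},
    {"travel": [0,0,0],"roll": 0},
  ],
)

```text
clock: 17.9
ee_pos: [532.0, -295.2, 16.3]
tool_rot: [180.0, 0.0, 0.3]
contact_force: [-3.4, -0.9, 3.1]
width: 44.7
```

step_arm(
  plan=[
    {"travel": [0,0,-0.001],"roll": 0},
    {"travel": [0,0,0],"roll": 0},
  ],
)

```text
clock: 18.15
ee_pos: [532.0, -295.2, 15.4]
tool_rot: [180.0, -0.0, 0.3]
contact_force: [-3.8, -0.4, 6.0]
width: 44.1
```

step_arm(
  plan=[
    {"travel": [0,0,-0.001],"roll": 0},
    {"travel": [0,0,0],"roll": 0},
  ],
)

```text
clock: 18.4
ee_pos: [532.1, -295.2, 15.4]
tool_rot: [180.0, -0.0, 0.3]
contact_force: [-7.4, 1.2, 16.2]
width: 44.4
```

step_arm(
  plan=[
    {"travel": [0,0,0.001],"roll": 0},
    {"travel": [0,0,0],"roll": 0},
    {"travel": [0,0,0],"roll": 0},
    {"travel": [0,0,0],"roll": 0},
  ],
  claw=0.75,
)

```text
clock: 18.9
ee_pos: [532.0, -295.1, 15.1]
tool_rot: [-180.0, 0.0, 0.3]
contact_force: [-0.5, -0.2, 0.2]
width: 64.2
```

step_arm(
  plan=[
    {"travel": [0,0,0.005],"roll": 0},
    {"travel": [0,0,0.01],"roll": 0},
    {"travel": [0,0,0.02],"roll": 0},
    {"travel": [0,0,0.04],"roll": 0},
    {"travel": [0,0,0.05],"roll": 0},
    {"travel": [0,0,0.05],"roll": 0},
    {"travel": [-0.02,0,0.03],"roll": 0},
    {"travel": [-0.02,0,0],"roll": 0},
    {"travel": [0,0,0],"roll": 0},
  ],
)

```text
clock: 20.02
ee_pos: [491.3, -295.2, 221.6]
tool_rot: [180.0, -0.1, 0.3]
contact_force: [0.0, -0.0, 0.8]
width: 64.2
```

```bash
python3 - <<'E'
from fit import *
s=monitor.state();print(s["contact_force"],s["width"])
cv2.imwrite("pics/w7.png",vision.read_camera("wrist")[:,:,::-1])
im=vision.read_camera("scene")[:,:,::-1]
cv2.imwrite("pics/s7.png",cv2.resize(im[130:255,220:410],None,fx=4.2,fy=4.2,interpolation=cv2.INTER_CUBIC))
E
```

```text
[ 0.04187817 -0.03492821  0.75234451] 64.22167892645709
```

View pics/s7.png

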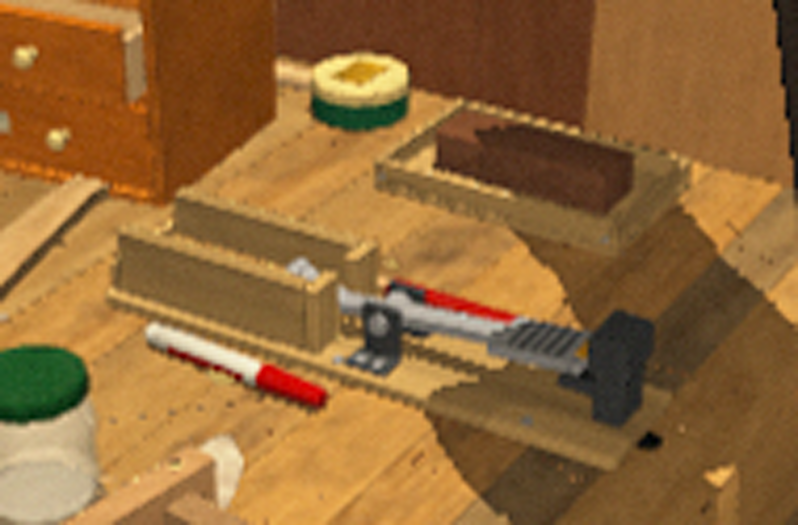

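View pics/w7.png

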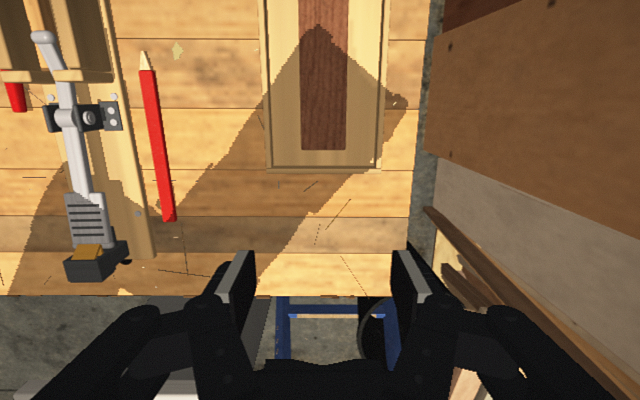

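The blank lies flat in the middle of the tray (wrist view: columns 300–348, ending at row 150). The lever is still latched, and the pencil, marker and jar are where they were.

```bash
python3 -c "
from station import arm
print(arm.job_done())"
```

```text
the job is handed in; nothing more can be done
None
```

The blank is lying flat in the middle of the tray and the lever is still held down by the catch. I handed the job in at about 20 s of the 54 s.

- **Pressing the lever:** I pushed the paddle down slowly. Force peaked at about 8 N vertical as the bolt gave way. The highest reading on the buffer was 16.1 N vertical, about 17.4 N in all. When I let go, the lever stayed down and the blank was tipped up.
- **Taking the blank:** I gripped it at 40 N about 15 mm from its raised end, and the jaws read about 44 mm against its 45 mm width. I lifted it straight up and carried it level with the tray.
- **Setting it down:** I lowered it with a 20 N grip until the far end touched, let it turn in the jaws until it lay flat, then released it on the floor. The highest reading here was about 18 N in all.
- **Last checks:** The final wrist and scene pictures show the blank flat inside the tray and the lever latched. The pencil, marker and jar show no sign of having moved. The gripper was clear of everything, with a force reading near zero.

**Disagreements:**
- Positions from the scene camera were up to about 15 mm off the other two, so I used it only for visual checks.
- The blank's raised end was about 8 mm farther from the paddle than I had worked out, so I moved the grasp about 6 mm before closing.
- Forces were read only at the end of each move, so a brief peak in between would not show.

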